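# Shut the double-door wax cabinet

## Robot

A 7-joint arm with a two-finger parallel gripper is mounted at the origin on the work surface. World frame = base frame: x ahead of the robot, y to its left, z up, the work surface at z = 0. Lengths are in m, angles in rad, forces in N, time in s.
With the tool pointing down it reaches from about 0.4 to 0.9 m from the base axis. Payload 5.5 kg.
Tool frame: the origin (TCP) lies on the centre line of the jaws, within the pads' length; the fingertips stand 19 mm ahead of it and the grasp point (between the pads) is the TCP; z points along the fingers, x is the direction in which the jaws open and shut, and the axes are right-handed (so a half turn about z gives the same grasp; the last joint's range is limited). The gripper opens to 92 mm and grips with 3 to 60 N. Pads are 19 mm wide; open, the fingers measure 130 mm over their backs; the gripper's body (75 mm by 190 mm) begins 47 mm behind the grasp point.
Start: joints at [1.441, 0.501, -0.427, 1.55, 0.221, 1.138, -0.21], TCP at [0.249, -0.6, 0.206] pointing down, gripper open.
Joint ranges: [-2.88, 2.88], [-0.31, 2.03], [-1.54, 1.56], [0.2, 2.42], [-1.41, 4.55], [0.19, 2.02], [-2.57, 2.57]. Speed limits (rad/s): [2.57, 2.57, 3.14, 3.14, 3.14, 3.14, 3.14].

## Interface

Orientations are given as a unit quaternion [x, y, z, w].
In Python, from station import env gives the robot as it stands.
- The arm moves only by the tool apply_moves, never from a script. Its argument "plan" is a list of rows, each an object of numbers: "ax", "ay", "az": the turn, a rotation vector about the tool's x, y, z in degrees; "dx", "dy", "dz": the shift along the tool's x, y, z in m; "claw": the opening in per cent of the stroke, from 0 (shut) to 100 (fully open). In form: [{"ax": .., "ay": .., "az": .., "dx": .., "dy": .., "dz": .., "claw": ..}, ...]. A call has 1 to 20 rows; each row is the pose to reach, as a shift and turn from the pose measured when the call began, along the tool's axes at that moment; what a row does not reach only later rows make up. A row lasts 1/10 s, in which the tool goes at most 50 mm and 8.59 degrees, less where a joint would pass 70% of its speed; a pose out of reach is approached as far as the arm can. A call with a gripper value outside its range is refused whole. The fingers move at their own pace and stop on an object; "force" is the grip in N (left out, the last holds). Time passes only in rows, so rows that repeat a pose let the fingers close. It gives the time, the measured TCP pose, the force and the opening at its end, in the units of the state.
- env.sense(): the state, without advancing time (a new reading comes with each control period).
- env.camera(name): name is "side" or "top" or "wrist"; returns a dict with "pixels" (400x640x3 uint8, red, green, blue), "camera_matrix" (3x3 intrinsics, pixels), "R" (3x3) and "t" (3): a world point X has camera coordinates R X + t. Camera axes: x right, y down, z forward; pixel columns grow to the right and rows downward; lengths in m; the calibration is good to about 2 mm. A picture is of the moment at which its call begins. There is no depth.
- env.finish_job(): hands the job in, once; it reports no verdict.
The state is a dict: "t": time; "qpos": joint angles; "qd": joint speeds; "joint_torque": joint torques, N m; "ee_pos": TCP position; "eef_rot": TCP orientation; "wrist_force": force on the tool from outside, world axes, zero at the start; "torque": the same for the moment, N m; "gripper_width": finger opening in m.
Only numpy, scipy, OpenCV 4.12 (cv2) and the standard library are available. Lean on these libraries where they do the work, as an engineer would, in place of code of your own. Each camera call takes 0.05 s, during which the arm holds its last target. There are 200 camera calls.

## Task

Shut the small plywood cabinet by pushing its two open doors with your fingertips from the outside: first the plain door (the left one as the robot faces it) fully home, then, with that one shut, the right door, whose cover strip laps over it. Swing them shut without slamming, take hold of nothing, leave the knobs alone and do not disturb the things standing about.

Things in the scene. Friction and masses are not known exactly. Their poses are not given: they have to be found in the camera images.
- cabinet: painted plywood cabinet, 330 mm wide (y), 180 mm deep (x), 250 mm high, screwed to the shelf, turned by up to about 0.2 rad. Origin: centre of its underside; its front looks along its own -x (towards the robot), its left is +y. The shut doors' outer faces lie 101 mm in front of the origin (local x = -0.101).
- left_leaf (a joint): opening angle of the left (plain) door, rad: 0 shut, growing as its free edge swings out towards the robot (1.57: square to the front), stop at 1.75. Hinged at its left edge on the vertical through point left_hinge. Painted plywood, 10 mm thick, about 0.3 kg. A slightly stiff hinge leaves it where it is pushed (about 1 N, 110 mm from the hinge, moves it); no catch or spring.
- right_leaf (a joint): opening angle of the right door, rad, as the left's. Hinged at its right edge; size, weight and hinge as the left door. Down its free edge, outside, runs a painted wooden cover strip, 28 mm wide, 8 mm proud of the face, that reaches 16 mm past the edge and laps over the left door's face (2 mm to spare) when both are shut. The left door cannot go home once the right one is shut.
- left_hinge (a point): point on the left door's hinge axis, 247 mm above the shelf, level with the door's upper edge (local [-0.101, +0.163, 0.247] of the cabinet)
- left_edge (a point): upper free corner of the left door, on its outer face, 161 mm from the hinge axis, moving with the door. The line from left_hinge to it lies in the outer face. The door spans 36 to 247 mm above the shelf.
- right_hinge (a point): point on the right door's hinge axis, 247 mm above the shelf (local [-0.101, -0.163, 0.247] of the cabinet)
- right_edge (a point): upper free corner of the right door's panel, on its outer face (under the cover strip), 161 mm from the hinge axis; it moves with the door
- left_knob: small aluminium knob, 25 mm across, standing 22 mm out of the left door's outer face, 127 mm from the hinge axis and 115 mm above the shelf. Origin: centre of its foot on the face. Not to be used.
- right_knob: the same knob on the right door, 127 mm from its hinge axis, 115 mm above the shelf. Not to be used.
- left_back: thin backing board, 6 mm, on the inner side of the left door, 120 mm wide and 161 mm tall, its upper edge 25 mm below the door's and its sides 20 mm in from the door's. Origin: its centre. Not to be touched.
- right_back: the same backing board on the inner side of the right door. Not to be touched.
- iron_stand: empty blue plastic wax iron stand, 200 x 120 mm, 95 mm high, standing left of the cabinet. Origin: centre of its underside. Leave alone.
- cup: stainless steel cup, 80 mm across, 90 mm high, standing right of the cabinet. Origin: centre of its underside. Leave alone.
- brush: wooden shoe brush lying bristles down, 180 x 52 mm, 42 mm high, long axis its own x, between the robot and the cabinet. Origin: centre of its underside. Leave alone.
- cork: cork block, 100 x 55 mm, 35 mm high, long axis its own x, between the robot and the cabinet. Origin: centre of its underside. Leave alone.
- wax_block: white block of ski wax, 110 x 45 mm, 22 mm high, long axis its own x, between the robot and the cabinet. Origin: centre of its underside. Leave alone.
- ski_tool: folded aluminium ski tool with hex bits, 100 x 32 mm, 20 mm high, lying on the shelf just in front of the cabinet; the doors swing over it with 16 mm to spare. Origin: centre of its underside. Leave alone.
- wax_tin: round aluminium wax tin, 72 mm across, 26 mm high, standing near the middle of the cabinet's top (250 mm above the shelf). Origin: centre of its underside. Leave alone.

How it is judged:
On the way, in this order (a step that is already met when the one before it is completed fails the run):
1. the left door is shut (within 0.035 rad) while the right one still stands open (more than 0.3 rad) (value of joint left_leaf below 0.035 rad and value of joint right_leaf above 0.3 rad), for 0.2 s.
2. both doors are shut (within 0.035 rad) (value of joint each of left_leaf, right_leaf below 0.035 rad), for 0.2 s.
At the end, for the whole second after the job is handed in: Both doors are shut to within 0.035 rad (about 5 mm at the free edge), the strip lapped over the left door, and at rest; no bystander has moved 10 mm (all of step 2 and velocity of joint left_leaf between -0.1 and 0.1 rad/s and velocity of joint right_leaf between -0.1 and 0.1 rad/s and distance of each of iron_stand, cup, brush, cork, wax_block, ski_tool, wax_tin from where it was at the start of the episode below 0.01 m); the robot touches nothing.
It fails at once if a thing standing about is shifted by more than 10 mm, tipped or lifted (distance of any of iron_stand, cup, brush, cork, wax_block, ski_tool, wax_tin from where it was at the start of the episode above 0.01 m).
It fails at once if a door's knob is taken or pressed by the fingers (more than 1 N) (contact force between the fingers and left_knob above 1 N or contact force between the fingers and right_knob above 1 N).
It fails at once if a door is pinched or handled from its inner side (fingers press its backing board with more than 1.5 N) (contact force between the fingers and left_back above 1.5 N or contact force between the fingers and right_back above 1.5 N).
It fails at once if a door is slammed (faster than 2 rad/s in its last 0.15 rad) ((value of joint left_leaf below 0.15 rad and velocity of joint left_leaf below -2 rad/s) or (value of joint right_leaf below 0.15 rad and velocity of joint right_leaf below -2 rad/s)).
It also fails if it takes over 48 s, if anything falls off the work surface, if the arm or the gripper's body presses on something with over 40 N, if the wrist force passes 120 N, or if a joint passes its speed limit or range.

## Working session

There is one attempt and no reset: what is moved stays moved. The work goes in short steps, Python scripts to look and compute and a tool call to move; the robot and the scene stay as the last step left them, time stands still between calls to the robot, and variables do not carry over. Pictures are saved under pics/ and viewed, about 8 in all and at most 12, crops included, and the job is handed in when it is done.

Besides the shell and the picture viewer there is one more tool, called after "Request:" in YAML: its name, and indented under it one key for each argument. apply_moves: Moves the arm, as the interface text tells. Its arguments: {"type":"object","properties":{"plan":{"type":"array","items":{"type":"object","properties":{"ax":{"type":"number"},"ay":{"type":"number"},"az":{"type":"number"},"dx":{"type":"number"},"dy":{"type":"number"},"dz":{"type":"number"},"claw":{"type":"number"}}}},"force":{"type":"number"}},"required":["plan"]}

```bash
mkdir -p pics; python3 - <<'E'
from station import env
import cv2,json,numpy as np
s=env.sense();print({k:np.round(v,3).tolist() for k,v in s.items()})
for n in ["side","top"]:
    c=env.camera(n);cv2.imwrite(f"pics/{n}0.png",c["pixels"][:,:,::-1])
    print(n,np.round(c["camera_matrix"],1).tolist(),np.round(c["R"],4).tolist(),np.round(c["t"],4).tolist(), np.round(-c["R"].T@c["t"],3))
E
```

```text
{'t': 0.0, 'qpos': [1.441, 0.502, -0.427, 1.551, 0.221, 1.138, -0.21], 'qd': [-0.0, 0.001, -0.002, -0.002, 0.0, 0.001, 0.001], 'joint_torque': [-0.0, -56.658, -5.816, -27.911, -0.068, 0.031, 0.0], 'ee_pos': [0.248, -0.6, 0.205], 'eef_rot': [0.832, -0.556, -0.001, -0.001], 'wrist_force': [0.096, -0.156, 0.438], 'torque': [-0.032, -0.007, -0.011], 'gripper_width': 0.092}
side [[383.8, 0.0, 321.0], [0.0, 383.8, 199.5], [0.0, 0.0, 1.0]] [[-0.9416, -0.3366, -0.0044], [-0.159, 0.4562, -0.8756], [0.2968, -0.8238, -0.483]] [0.5226, 0.2182, 1.1337] [0.19  1.01  0.741]
top [[467.6, 0.0, 313.9], [0.0, 467.6, 196.9], [0.0, 0.0, 1.0]] [[0.0144, -0.9999, 0.0067], [-0.973, -0.0156, -0.2302], [0.2302, -0.0032, -0.9731]] [0.0117, 0.5905, 1.3687] [0.259 0.025 1.468]
```

View pics/side0.png

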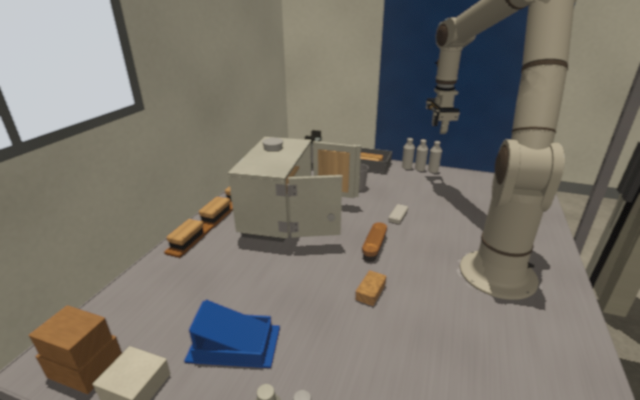

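View pics/top0.png

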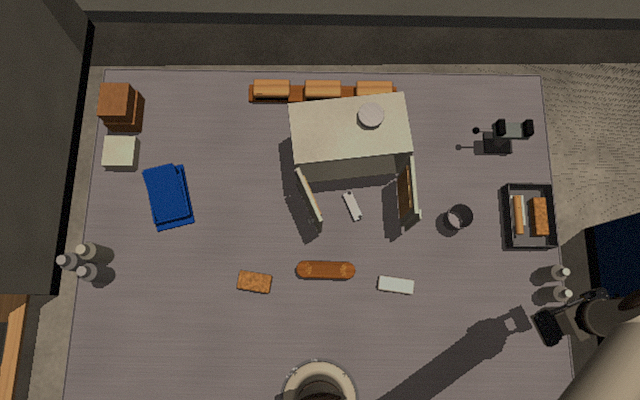

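The side view shows both doors ajar. In the top view the cabinet top spans about (288,108) to (411,153), the left door's free edge is near (320,220) and the right's near (418,212). I'll zoom in for corners.

```bash
cat > h.py <<'E'
import numpy as np,cv2
from station import env
def ray(c,uv,z):
    d=c["R"].T@np.linalg.inv(c["camera_matrix"])@np.array([*uv,1.]);o=-c["R"].T@c["t"]
    return o+d*(z-o[2])/d[2]
E
python3 - <<'E'
from h import *
c=env.camera("top")
im=c["pixels"][:,:,::-1]
cv2.imwrite("pics/crop.png",cv2.resize(im[85:235,275:475],None,fx=4,fy=4,interpolation=cv2.INTER_CUBIC))
for n,uv,z in [("TL",(288,108),.25),("TR",(407,94),.25),("FR",(411,153),.25),("FL",(294,166),.25),("Ledge",(320,220),.247),("Redge",(415,213),.247),("cup",(460,212),.09),("iron",(168,197),.0),("brush",(325,270),.042),("cork",(254,282),.035),("wax",(396,285),.022),("tool",(352,206),.02)]:
    print(n,ray(c,uv,z).round(3))
E
```

```text
TL [0.802 0.098 0.25 ]
TR [ 0.85  -0.237  0.25 ]
FR [ 0.675 -0.243  0.25 ]
FL [0.633 0.077 0.25 ]
Ledge [0.485 0.004 0.247]
Redge [ 0.508 -0.249  0.247]
cup [ 0.546 -0.42   0.09 ]
iron [0.599 0.49  0.   ]
brush [ 0.37  -0.016  0.042]
cork [0.332 0.197 0.035]
wax [ 0.33  -0.233  0.022]
tool [ 0.574 -0.101  0.02 ]
```

View pics/crop.png

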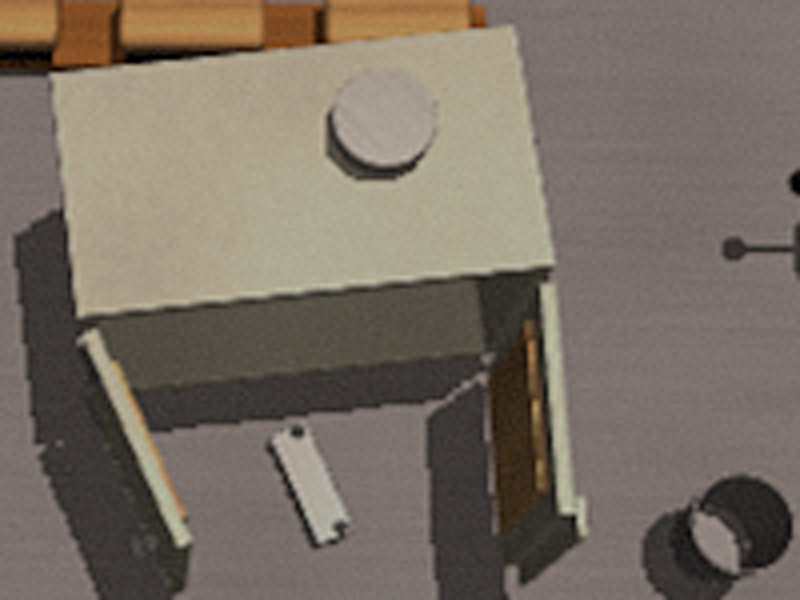

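```bash
cat >> h.py <<'E'
P=lambda c,u,v,z:ray(c,(275+u/4,85+v/4),z)
E
python3 - <<'E'
from h import *
import json
c=env.camera("top")
TL,TR,FR,FL=[P(c,*q,.25)[:2] for q in [(53,73),(515,28),(553,265),(78,317)]]
HL,EL,HR,ER=[P(c,*q,.247)[:2] for q in [(80,338),(182,547),(556,285),(574,512)]]
print("corners",TL,TR,FR,FL,"len",np.linalg.norm(TL-TR),np.linalg.norm(FL-FR),np.linalg.norm(TL-FL))
y=(TL-TR)+(FL-FR)+(HL-HR);yaw=np.arctan2(-y[0],y[1]);
R=np.array([[np.cos(yaw),-np.sin(yaw)],[np.sin(yaw),np.cos(yaw)]])
loc=[(.09,.165),(.09,-.165),(-.09,-.165),(-.09,.165),(-.101,.163),(-.101,-.163)]
O=np.array([p-R@l for p,l in zip([TL,TR,FR,FL,HL,HR],loc)])
print("yaw",yaw,"O",O.round(3).tolist(),O.mean(0))
O=O.mean(0)
for H,E,s in((HL,EL,1),(HR,ER,-1)):
    d=R.T@(E-H);print("len",np.linalg.norm(d),"theta",np.arctan2(-d[0],-s*d[1]))
print("tin",R.T@(P(c,383,118,.276)[:2]-O))
for s,r in((1,.11),(-1,.11)):
  for th in (1.7,1.5,1.3,1.1,.9,.7,.5,.3,.2,.1,0):
    f=np.array([-np.sin(th),-s*np.cos(th)]); n=np.array([-np.cos(th),s*np.sin(th)])
    h=.019*abs(n[1])+.0095*abs(n[0])
    # contact corner at r; centre = contact + corner offset
    l=np.array([-.101,s*.163])+r*f+n*h
    print("LR"[s<0],th,(O+R@l).round(3))
E
```

```text
corners [0.81636557 0.09727663] [ 0.85641389 -0.22846403] [ 0.68037546 -0.24929435] [0.63774461 0.07544333] len 0.3281933072361455 0.32752396815005425 0.17995038359953572
yaw 0.1283093652650325 O [[0.748, -0.078], [0.746, -0.076], [0.749, -0.074], [0.748, -0.077], [0.745, -0.075], [0.746, -0.077]] [ 0.74700605 -0.07614564]
len 0.15973090378689708 theta 1.2387857721381936
len 0.15871383060366553 theta 1.4832702472697012
tin [ 0.02102337 -0.05769953]
L 1.7 [0.516 0.093]
L 1.5 [0.514 0.07 ]
L 1.3 [0.517 0.049]
L 1.1 [0.523 0.028]
L 0.9 [0.534 0.008]
L 0.7 [ 0.55  -0.009]
L 0.5 [ 0.57  -0.024]
L 0.3 [ 0.593 -0.033]
L 0.2 [ 0.605 -0.036]
L 0.1 [ 0.618 -0.038]
L 0 [ 0.631 -0.038]
R 1.7 [ 0.566 -0.298]
R 1.5 [ 0.559 -0.277]
R 1.3 [ 0.556 -0.256]
R 1.1 [ 0.557 -0.234]
R 0.9 [ 0.563 -0.212]
R 0.7 [ 0.573 -0.191]
R 0.5 [ 0.589 -0.172]
R 0.3 [ 0.609 -0.157]
R 0.2 [ 0.62  -0.151]
R 0.1 [ 0.632 -0.146]
R 0 [ 0.644 -0.143]
```

Request:
apply_moves:
  plan:
    - {"dz":-0.04,"az":5,"claw":0}
    - {"dz":-0.08,"az":10,"claw":0}
    - {"dz":-0.125,"az":15.3,"claw":0}
    - {"dz":-0.125,"az":15.3,"claw":0}
    - {"dz":-0.125,"az":15.3,"claw":0}
    - {"dz":-0.125,"az":15.3,"claw":0}
    - {"dz":-0.125,"az":15.3,"claw":0}
  force: 20

```text
schema error: expected keys ax, ay, az, dx, dy, dz, claw
```

Request:
apply_moves:
  plan:
    - {"ax":0,"ay":0,"az":5,"dx":0,"dy":0,"dz":-0.04,"claw":0}
    - {"ax":0,"ay":0,"az":10,"dx":0,"dy":0,"dz":-0.08,"claw":0}
    - {"ax":0,"ay":0,"az":15.3,"dx":0,"dy":0,"dz":-0.125,"claw":0}
    - {"ax":0,"ay":0,"az":15.3,"dx":0,"dy":0,"dz":-0.125,"claw":0}
    - {"ax":0,"ay":0,"az":15.3,"dx":0,"dy":0,"dz":-0.125,"claw":0}
    - {"ax":0,"ay":0,"az":15.3,"dx":0,"dy":0,"dz":-0.125,"claw":0}
  force: 20

```text
t: 0.8
ee_pos: [0.2482, -0.5996, 0.3288]
eef_rot: [0.75, -0.661, -0.002, -0.001]
wrist_force: [-0.3, 0.7, -1.0]
gripper_width: 0.0483
```

Request:
apply_moves:
  plan:
    - {"ax":0,"ay":0,"az":0,"dx":-0.322,"dy":-0.244,"dz":0,"claw":0}
    - {"ax":0,"ay":0,"az":0,"dx":-0.322,"dy":-0.244,"dz":0,"claw":0}
    - {"ax":0,"ay":0,"az":0,"dx":-0.322,"dy":-0.244,"dz":0,"claw":0}
    - {"ax":0,"ay":0,"az":0,"dx":-0.322,"dy":-0.244,"dz":0,"claw":0}
    - {"ax":0,"ay":0,"az":0,"dx":-0.322,"dy":-0.244,"dz":0,"claw":0}
    - {"ax":0,"ay":0,"az":0,"dx":-0.322,"dy":-0.244,"dz":0,"claw":0}
    - {"ax":0,"ay":0,"az":0,"dx":-0.322,"dy":-0.244,"dz":0,"claw":0}
    - {"ax":0,"ay":0,"az":0,"dx":-0.322,"dy":-0.244,"dz":0,"claw":0}
    - {"ax":0,"ay":0,"az":0,"dx":-0.322,"dy":-0.244,"dz":0,"claw":0}
    - {"ax":0,"ay":0,"az":0,"dx":-0.712,"dy":-0.344,"dz":0,"claw":0}
    - {"ax":0,"ay":0,"az":0,"dx":-0.712,"dy":-0.344,"dz":0,"claw":0}
    - {"ax":0,"ay":0,"az":0,"dx":-0.712,"dy":-0.344,"dz":0,"claw":0}
    - {"ax":0,"ay":0,"az":0,"dx":-0.712,"dy":-0.344,"dz":0,"claw":0}
    - {"ax":0,"ay":0,"az":0,"dx":-0.712,"dy":-0.344,"dz":0,"claw":0}
    - {"ax":0,"ay":0,"az":0,"dx":-0.712,"dy":-0.344,"dz":0,"claw":0}
    - {"ax":0,"ay":0,"az":0,"dx":-0.712,"dy":-0.344,"dz":0,"claw":0}
    - {"ax":0,"ay":0,"az":0,"dx":-0.712,"dy":-0.344,"dz":0,"claw":0}
    - {"ax":0,"ay":0,"az":0,"dx":-0.712,"dy":-0.344,"dz":0,"claw":0}
    - {"ax":0,"ay":0,"az":0,"dx":-0.712,"dy":-0.344,"dz":0,"claw":0}
    - {"ax":0,"ay":0,"az":0,"dx":-0.712,"dy":-0.344,"dz":0,"claw":0}

```text
t: 2.8
ee_pos: [0.4994, 0.1482, 0.3296]
eef_rot: [0.75, -0.662, -0.002, 0.0]
wrist_force: [0.0, -0.4, -0.8]
gripper_width: 0.0006
```

Request:
apply_moves:
  plan:
    - {"ax":0,"ay":0,"az":0,"dx":0,"dy":0,"dz":0.05,"claw":0}
    - {"ax":0,"ay":0,"az":0,"dx":0,"dy":0,"dz":0.095,"claw":0}
    - {"ax":0,"ay":0,"az":0,"dx":0,"dy":0,"dz":0.095,"claw":0}
    - {"ax":0,"ay":0,"az":0,"dx":0.03,"dy":-0.002,"dz":0.095,"claw":0}
    - {"ax":0,"ay":0,"az":0,"dx":0.059,"dy":-0.003,"dz":0.095,"claw":0}
    - {"ax":0,"ay":0,"az":0,"dx":0.08,"dy":-0.004,"dz":0.095,"claw":0}
    - {"ax":0,"ay":0,"az":0,"dx":0.1,"dy":-0.005,"dz":0.095,"claw":0}
    - {"ax":0,"ay":0,"az":0,"dx":0.111,"dy":-0.007,"dz":0.095,"claw":0}
    - {"ax":0,"ay":0,"az":0,"dx":0.122,"dy":-0.008,"dz":0.095,"claw":0}
    - {"ax":0,"ay":0,"az":0,"dx":0.133,"dy":-0.013,"dz":0.095,"claw":0}
    - {"ax":0,"ay":0,"az":0,"dx":0.143,"dy":-0.017,"dz":0.095,"claw":0}
    - {"ax":0,"ay":0,"az":0,"dx":0.153,"dy":-0.024,"dz":0.095,"claw":0}
    - {"ax":0,"ay":0,"az":0,"dx":0.162,"dy":-0.031,"dz":0.095,"claw":0}
    - {"ax":0,"ay":0,"az":0,"dx":0.171,"dy":-0.04,"dz":0.095,"claw":0}
    - {"ax":0,"ay":0,"az":0,"dx":0.18,"dy":-0.049,"dz":0.095,"claw":0}
    - {"ax":0,"ay":0,"az":0,"dx":0.186,"dy":-0.06,"dz":0.095,"claw":0}
    - {"ax":0,"ay":0,"az":0,"dx":0.191,"dy":-0.07,"dz":0.095,"claw":0}

```text
t: 4.5
ee_pos: [0.5934, -0.0328, 0.2337]
eef_rot: [0.75, -0.662, -0.002, 0.0]
wrist_force: [0.0, 0.0, -0.2]
gripper_width: 0.0008
```

```bash
python3 - <<'E'
from h import *
im=env.camera("top")["pixels"][:,:,::-1]
cv2.imwrite("pics/b.png",cv2.resize(im[85:235,275:475],None,fx=4,fy=4,interpolation=cv2.INTER_CUBIC))
E
```

```text
(no output)
```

View pics/b.png

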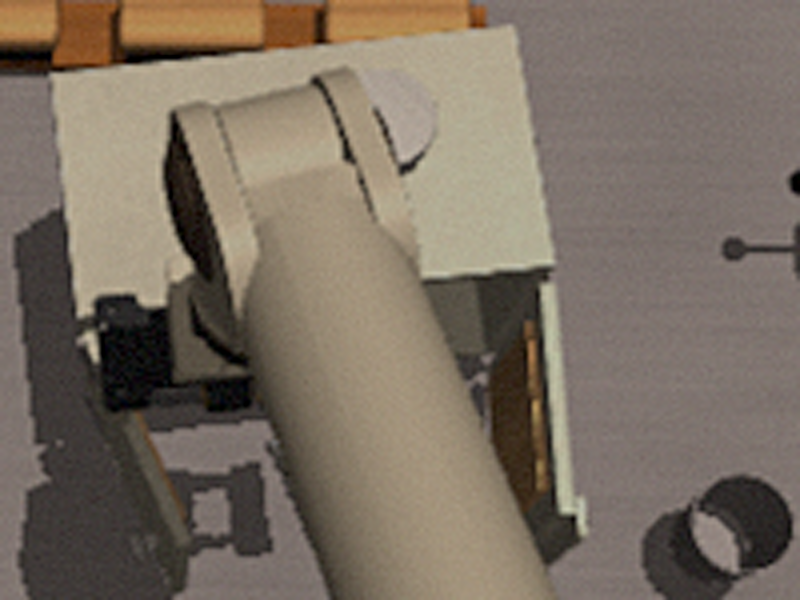

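The left door seems not to have moved (edge still at about (183,547) in the crop), and no force was felt. I'll check the side and wrist views.

```bash
python3 - <<'E'
from h import *
c=env.camera("side");im=c["pixels"][:,:,::-1]
a=cv2.resize(im[100:260,210:410],None,fx=4,fy=3.7,interpolation=cv2.INTER_CUBIC)
cv2.imwrite("pics/c.png",a)
for n in("side","top"):
  c=env.camera(n)
  for X in ([.5934,-.0328,.2337],[.5934,-.0328,.2147],[.5934,-.0328,.28]):
    q=c["camera_matrix"]@(c["R"]@np.array(X)+c["t"]);q=q[:2]/q[2];print(n,X,q.round(1),((q-[210,100])*[4,3.7] if n=="side" else (q-[275,85])*4).round())
print(env.sense())
E
```

```text
side [0.5934, -0.0328, 0.2337] [312.8 169.5] [411. 257.]
side [0.5934, -0.0328, 0.2147] [312.9 174.9] [412. 277.]
side [0.5934, -0.0328, 0.28] [312.6 156. ] [410. 207.]
top [0.5934, -0.0328, 0.2337] [333.9 182.2] [236. 389.]
top [0.5934, -0.0328, 0.2147] [333.6 184. ] [234. 396.]
top [0.5934, -0.0328, 0.28] [334.8 177.6] [239. 370.]
{'t': 4.7, 'qpos': array([ 0.60334426,  0.45112036, -0.79029009,  1.6559254 ,  0.33743954,
        1.18223675, -1.71303272]), 'qd': array([-0.00069265, -0.01482734, -0.00805811,  0.01595118, -0.00188367,
        0.00037622,  0.00144148]), 'joint_torque': array([ 3.68252322e-01, -4.69818449e+01, -9.02167082e+00, -2.80184054e+01,
        7.74488272e-02, -1.05953766e-01, -6.00136573e-04]), 'ee_pos': array([ 0.59226288, -0.03170832,  0.23355769]), 'eef_rot': array([ 7.50073496e-01, -6.61348896e-01, -2.69074416e-03,  3.85491689e-04]), 'wrist_force': array([-0.4943453 ,  0.85107381, -0.47457892]), 'torque': array([-0.03919761,  0.00780213,  0.01989595]), 'gripper_width': 0.00012052387059271807}
```

View pics/c.png

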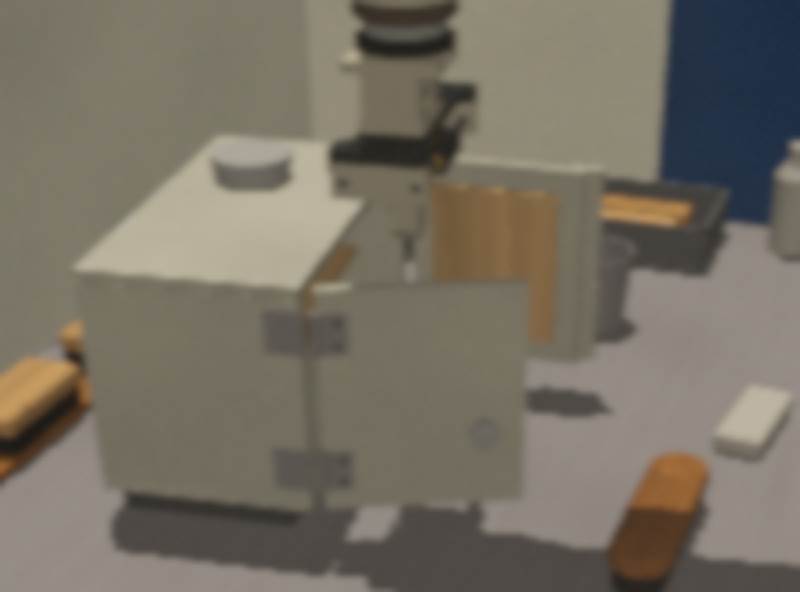

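The fingers are on the inner side, having passed over the door's top, presumably because the descent lagged. Nothing moved. I'll lift, go back outside and lower before pushing.

Request:
apply_moves:
  plan:
    - {"ax":0,"ay":0,"az":0,"dx":0,"dy":0,"dz":-0.05,"claw":0}
    - {"ax":0,"ay":0,"az":0,"dx":0,"dy":0,"dz":-0.1,"claw":0}
    - {"ax":0,"ay":0,"az":0,"dx":0,"dy":0,"dz":-0.1,"claw":0}
    - {"ax":0,"ay":0,"az":0,"dx":0,"dy":0,"dz":-0.1,"claw":0}
    - {"ax":0,"ay":0,"az":0,"dx":-0.172,"dy":0.071,"dz":-0.1,"claw":0}
    - {"ax":0,"ay":0,"az":0,"dx":-0.172,"dy":0.071,"dz":-0.1,"claw":0}
    - {"ax":0,"ay":0,"az":0,"dx":-0.172,"dy":0.071,"dz":-0.1,"claw":0}
    - {"ax":0,"ay":0,"az":0,"dx":-0.172,"dy":0.071,"dz":-0.1,"claw":0}
    - {"ax":0,"ay":0,"az":0,"dx":-0.172,"dy":0.071,"dz":-0.1,"claw":0}
    - {"ax":0,"ay":0,"az":0,"dx":-0.172,"dy":0.071,"dz":-0.1,"claw":0}
    - {"ax":0,"ay":0,"az":0,"dx":-0.172,"dy":0.071,"dz":-0.05,"claw":0}
    - {"ax":0,"ay":0,"az":0,"dx":-0.172,"dy":0.071,"dz":0.012,"claw":0}
    - {"ax":0,"ay":0,"az":0,"dx":-0.172,"dy":0.071,"dz":0.012,"claw":0}
    - {"ax":0,"ay":0,"az":0,"dx":-0.172,"dy":0.071,"dz":0.012,"claw":0}
    - {"ax":0,"ay":0,"az":0,"dx":-0.172,"dy":0.071,"dz":0.012,"claw":0}

```text
t: 6.2
ee_pos: [0.5015, 0.1302, 0.2238]
eef_rot: [0.75, -0.662, -0.003, -0.0]
wrist_force: [-0.5, -0.1, 0.4]
gripper_width: 0.0005
```

```bash
python3 - <<'E'
from h import *
c=env.camera("side");im=c["pixels"][:,:,::-1]
cv2.imwrite("pics/d.png",cv2.resize(im[100:260,210:410],None,fx=4,fy=3.7,interpolation=cv2.INTER_CUBIC))
E
```

```text
(no output)
```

View pics/d.png

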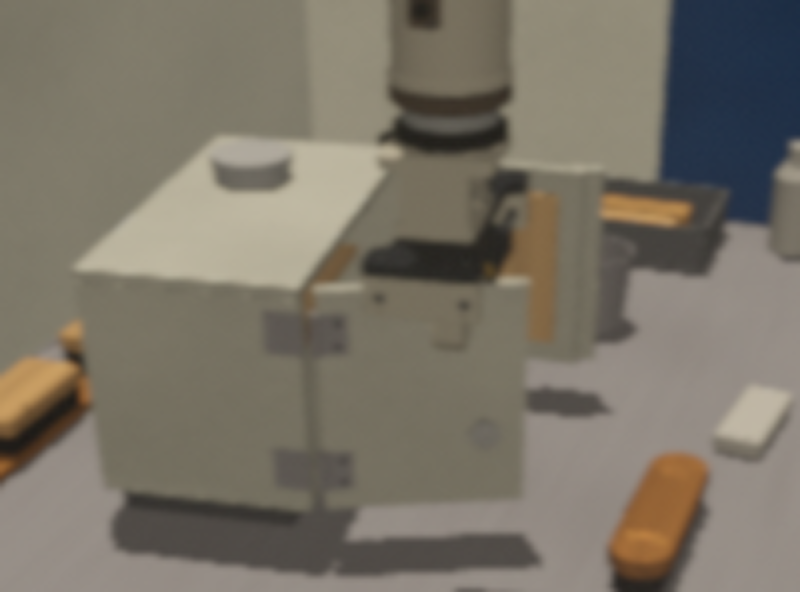

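Request:
apply_moves:
  plan:
    - {"ax":0,"ay":0,"az":0,"dx":0.0,"dy":0,"dz":0.008,"claw":0}
    - {"ax":0,"ay":0,"az":0,"dx":0.03,"dy":-0.002,"dz":0.008,"claw":0}
    - {"ax":0,"ay":0,"az":0,"dx":0.06,"dy":-0.003,"dz":0.008,"claw":0}
    - {"ax":0,"ay":0,"az":0,"dx":0.083,"dy":-0.005,"dz":0.008,"claw":0}
    - {"ax":0,"ay":0,"az":0,"dx":0.094,"dy":-0.007,"dz":0.008,"claw":0}
    - {"ax":0,"ay":0,"az":0,"dx":0.104,"dy":-0.009,"dz":0.008,"claw":0}
    - {"ax":0,"ay":0,"az":0,"dx":0.115,"dy":-0.013,"dz":0.008,"claw":0}
    - {"ax":0,"ay":0,"az":0,"dx":0.125,"dy":-0.017,"dz":0.008,"claw":0}
    - {"ax":0,"ay":0,"az":0,"dx":0.125,"dy":-0.017,"dz":0.008,"claw":0}

```text
t: 7.15
ee_pos: [0.5351, 0.007, 0.2158]
eef_rot: [0.749, -0.662, -0.002, -0.001]
wrist_force: [0.2, -0.1, -0.4]
gripper_width: 0.0003
```

```bash
python3 - <<'E'
from h import *
c=env.camera("side");im=c["pixels"][:,:,::-1]
a=cv2.resize(im[120:240,230:390],None,fx=2.5,fy=2.5,interpolation=cv2.INTER_CUBIC)
im=env.camera("top")["pixels"][:,:,::-1]
b=cv2.resize(im[110:230,275:435],None,fx=2.5,fy=2.5,interpolation=cv2.INTER_CUBIC)
cv2.imwrite("pics/e.png",np.hstack([a,b]))
E
```

```text
(no output)
```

View pics/e.png

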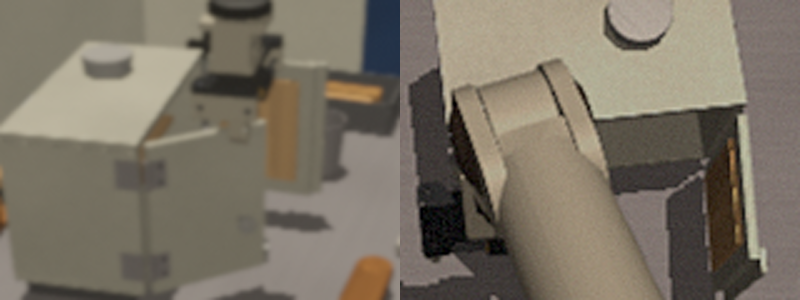

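```bash
cat >> h.py <<'E'
yaw=.1283;O=np.array([.747,-.0761]);RC=np.array([[np.cos(yaw),-np.sin(yaw)],[np.sin(yaw),np.cos(yaw)]])
def proj(c,X):
    q=c["camera_matrix"]@(c["R"]@np.asarray(X)+c["t"]);return q[:2]/q[2]
def edge(s,th,z=.247):
    return np.append(O+RC@(np.array([-.101,s*.163])+.161*np.array([-np.sin(th),-s*np.cos(th)])),z)
E
python3 - <<'E'
from h import *
c=env.camera("side")
for th in(1.24,1.1,1,.9,.8,.7):print(th,((proj(c,edge(1,th))-[230,120])*2.5).round(),((proj(c,edge(1,th,.036))-[230,120])*2.5).round())
E
```

```text
1.24 [284. 137.] [280. 283.]
1.1 [279. 130.] [276. 274.]
1 [275. 124.] [272. 268.]
0.9 [269. 120.] [267. 262.]
0.8 [263. 115.] [261. 256.]
0.7 [255. 111.] [254. 251.]
```

The door has moved to about 0.87 rad, as planned. Continuing to close it slowly.

Request:
apply_moves:
  plan:
    - {"ax":0,"ay":0,"az":0,"dx":0.009,"dy":-0.006,"dz":0.004,"claw":0}
    - {"ax":0,"ay":0,"az":0,"dx":0.018,"dy":-0.013,"dz":0.004,"claw":0}
    - {"ax":0,"ay":0,"az":0,"dx":0.027,"dy":-0.022,"dz":0.004,"claw":0}
    - {"ax":0,"ay":0,"az":0,"dx":0.035,"dy":-0.031,"dz":0.004,"claw":0}
    - {"ax":0,"ay":0,"az":0,"dx":0.041,"dy":-0.042,"dz":0.004,"claw":0}
    - {"ax":0,"ay":0,"az":0,"dx":0.047,"dy":-0.052,"dz":0.004,"claw":0}
    - {"ax":0,"ay":0,"az":0,"dx":0.049,"dy":-0.058,"dz":0.004,"claw":0}
    - {"ax":0,"ay":0,"az":0,"dx":0.051,"dy":-0.064,"dz":0.004,"claw":0}
    - {"ax":0,"ay":0,"az":0,"dx":0.053,"dy":-0.068,"dz":0.004,"claw":0}
    - {"ax":0,"ay":0,"az":0,"dx":0.054,"dy":-0.072,"dz":0.004,"claw":0}
    - {"ax":0,"ay":0,"az":0,"dx":0.055,"dy":-0.076,"dz":0.004,"claw":0}
    - {"ax":0,"ay":0,"az":0,"dx":0.055,"dy":-0.08,"dz":0.004,"claw":0}
    - {"ax":0,"ay":0,"az":0,"dx":0.056,"dy":-0.083,"dz":0.004,"claw":0}
    - {"ax":0,"ay":0,"az":0,"dx":0.056,"dy":-0.086,"dz":0.004,"claw":0}
    - {"ax":0,"ay":0,"az":0,"dx":0.057,"dy":-0.088,"dz":0.004,"claw":0}
    - {"ax":0,"ay":0,"az":0,"dx":0.057,"dy":-0.09,"dz":0.004,"claw":0}
    - {"ax":0,"ay":0,"az":0,"dx":0.057,"dy":-0.09,"dz":0.004,"claw":0}

```text
t: 9.0
ee_pos: [0.6307, -0.0365, 0.2112]
eef_rot: [0.75, -0.661, -0.002, -0.001]
wrist_force: [0.5, -0.4, 0.7]
gripper_width: 0.0004
```

Request:
apply_moves:
  plan:
    - {"ax":0,"ay":0,"az":0,"dx":0,"dy":-0.002,"dz":0,"claw":0}
    - {"ax":0,"ay":0,"az":0,"dx":0,"dy":-0.004,"dz":0,"claw":0}
    - {"ax":0,"ay":0,"az":0,"dx":0,"dy":-0.004,"dz":0,"claw":0}

```text
t: 9.3
ee_pos: [0.633, -0.0363, 0.2111]
eef_rot: [0.75, -0.661, -0.003, 0.001]
wrist_force: [-7.4, 0.2, 5.7]
gripper_width: 0.0002
```

```bash
python3 - <<'E'
from h import *
c=env.camera("side");im=c["pixels"][:,:,::-1]
a=cv2.resize(im[120:220,240:340],None,fx=4,fy=4,interpolation=cv2.INTER_CUBIC)
im=env.camera("top")["pixels"][:,:,::-1]
b=cv2.resize(im[130:230,285:385],None,fx=4,fy=4,interpolation=cv2.INTER_CUBIC)
cv2.imwrite("pics/f.png",np.hstack([a,b]))
for th in(.2,.1,0):print(th,((proj(c,edge(1,th))-[240,120])*4).round(),((proj(c,edge(1,th,.036))-[240,120])*4).round())
E
```

```text
0.2 [291. 154.] [294. 373.]
0.1 [273. 151.] [278. 370.]
0 [254. 149.] [261. 367.]
```

View pics/f.png

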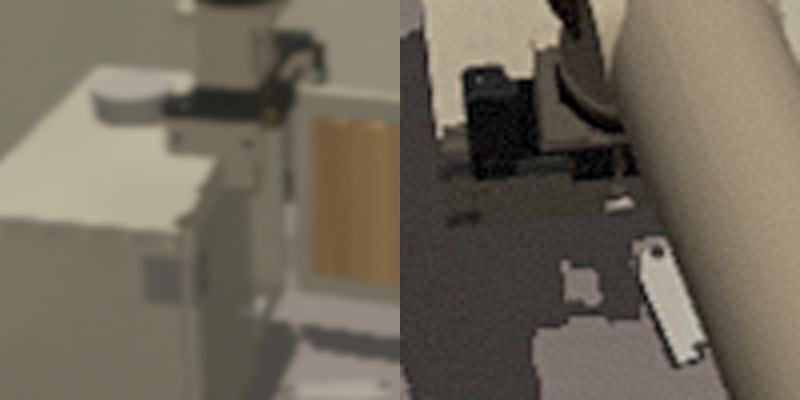

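```bash
python3 - <<'E'
from h import *
print({k:np.round(v,3).tolist() for k,v in env.sense().items() if k in("wrist_force","torque","ee_pos")})
c=env.camera("side");d=env.camera("top")
for th in(.3,.2,.1,0):
  n=np.array([-np.cos(th),np.sin(th)])*.022
  X=np.append(O+RC@(np.array([-.101,.163])+.127*np.array([-np.sin(th),-np.cos(th)])+n),.115)
  print(th,((proj(c,X)-[240,120])*4).round(),((proj(d,X)-[285,130])*4).round()+[400,0],"edge top cam",((proj(d,edge(1,th))-[285,130])*4).round()+[400,0])
for z in(.247,.036):
  X=np.append(O+RC@np.array([-.101,.163]),z);print("hinge",((proj(c,X)-[240,120])*4).round())
g=cv2.cvtColor(c["pixels"],cv2.COLOR_RGB2GRAY)
for r in(170,180,190,200):print(r,g[r,285:318].tolist())
E
```

```text
{'ee_pos': [0.633, -0.036, 0.211], 'wrist_force': [-7.14, -0.885, 3.459], 'torque': [-0.13, 1.387, 0.055]}
0.3 [312. 321.] [609. 265.] edge top cam [675. 198.]
0.2 [300. 317.] [614. 249.] edge top cam [678. 175.]
0.1 [287. 313.] [618. 232.] edge top cam [678. 152.]
0 [273. 310.] [619. 216.] edge top cam [676. 130.]
hinge [200. 231.]
hinge [211. 467.]
170 [172, 172, 166, 150, 123, 100, 93, 94, 92, 88, 85, 85, 86, 86, 86, 87, 91, 98, 105, 109, 110, 110, 110, 110, 107, 101, 98, 101, 106, 109, 109, 108, 106]
180 [103, 108, 107, 99, 89, 85, 83, 84, 84, 85, 85, 86, 86, 86, 87, 87, 89, 96, 104, 108, 110, 110, 110, 109, 108, 106, 109, 113, 111, 108, 108, 106, 104]
190 [96, 102, 98, 89, 80, 73, 73, 80, 84, 84, 85, 84, 85, 85, 85, 86, 86, 89, 96, 100, 102, 102, 104, 104, 104, 106, 117, 127, 126, 117, 110, 109, 108]
200 [107, 107, 109, 108, 99, 90, 85, 84, 84, 83, 84, 84, 84, 84, 83, 83, 83, 84, 88, 91, 88, 85, 89, 96, 99, 102, 106, 118, 130, 133, 130, 128, 128]
```

The left door is home: its edge is at column 302 against 303.5 predicted for shut, the knob matches, and contact force is 7 N. Backing off, lifting, and going to the outside of the right door.

Request:
apply_moves:
  plan:
    - {"ax":0,"ay":0,"az":0,"dx":0,"dy":0.025,"dz":0,"claw":0}
    - {"ax":0,"ay":0,"az":0,"dx":0,"dy":0.05,"dz":0,"claw":0}
    - {"ax":0,"ay":0,"az":0,"dx":0,"dy":0.05,"dz":-0.05,"claw":0}
    - {"ax":0,"ay":0,"az":0,"dx":0,"dy":0.05,"dz":-0.11,"claw":0}
    - {"ax":0,"ay":0,"az":0,"dx":0,"dy":0.05,"dz":-0.11,"claw":0}
    - {"ax":0,"ay":0,"az":0,"dx":0,"dy":0.05,"dz":-0.11,"claw":0}
    - {"ax":0,"ay":0,"az":0,"dx":0.3,"dy":0.122,"dz":-0.11,"claw":0}
    - {"ax":0,"ay":0,"az":0,"dx":0.3,"dy":0.122,"dz":-0.11,"claw":0}
    - {"ax":0,"ay":0,"az":0,"dx":0.3,"dy":0.122,"dz":-0.11,"claw":0}
    - {"ax":0,"ay":0,"az":0,"dx":0.3,"dy":0.122,"dz":-0.11,"claw":0}
    - {"ax":0,"ay":0,"az":0,"dx":0.3,"dy":0.122,"dz":-0.11,"claw":0}
    - {"ax":0,"ay":0,"az":0,"dx":0.3,"dy":0.122,"dz":-0.11,"claw":0}
    - {"ax":0,"ay":0,"az":0,"dx":0.3,"dy":0.122,"dz":-0.11,"claw":0}
    - {"ax":0,"ay":0,"az":0,"dx":0.3,"dy":0.122,"dz":-0.11,"claw":0}
    - {"ax":0,"ay":0,"az":0,"dx":0.3,"dy":0.122,"dz":-0.11,"claw":0}
    - {"ax":0,"ay":0,"az":0,"dx":0.3,"dy":0.122,"dz":-0.06,"claw":0}
    - {"ax":0,"ay":0,"az":0,"dx":0.3,"dy":0.122,"dz":0,"claw":0}
    - {"ax":0,"ay":0,"az":0,"dx":0.3,"dy":0.122,"dz":0,"claw":0}
    - {"ax":0,"ay":0,"az":0,"dx":0.3,"dy":0.122,"dz":0,"claw":0}
    - {"ax":0,"ay":0,"az":0,"dx":0.3,"dy":0.122,"dz":0,"claw":0}

```text
t: 11.5
ee_pos: [0.5514, -0.3484, 0.2132]
eef_rot: [0.751, -0.661, -0.002, 0.0]
wrist_force: [0.8, -1.0, 0.6]
gripper_width: 0.0003
```

```bash
python3 - <<'E'
from h import *
c=env.camera("side");im=c["pixels"][:,:,::-1]
a=cv2.resize(im[120:240,230:390],None,fx=2.5,fy=2.5,interpolation=cv2.INTER_CUBIC)
im=env.camera("top")["pixels"][:,:,::-1]
b=cv2.resize(im[100:220,285:445],None,fx=2.5,fy=2.5,interpolation=cv2.INTER_CUBIC)
cv2.imwrite("pics/g.png",np.hstack([a,b]))
E
```

```text
(no output)
```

View pics/g.png

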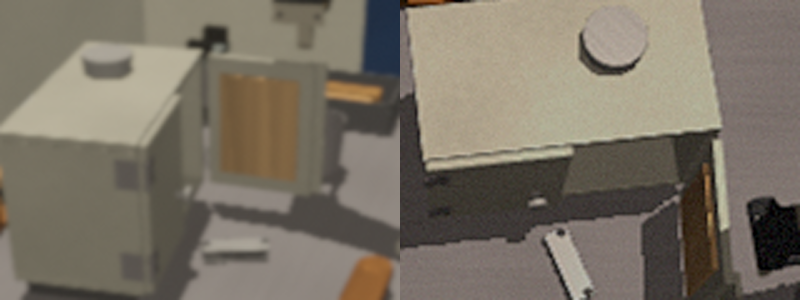

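The left door is shut, flush in the top view, and the gripper stands clear outside the right door. Pushing the right door.

Request:
apply_moves:
  plan:
    - {"ax":0,"ay":0,"az":0,"dx":-0.024,"dy":-0.006,"dz":0.002,"claw":0}
    - {"ax":0,"ay":0,"az":0,"dx":-0.047,"dy":-0.012,"dz":0.002,"claw":0}
    - {"ax":0,"ay":0,"az":0,"dx":-0.06,"dy":-0.015,"dz":0.002,"claw":0}
    - {"ax":0,"ay":0,"az":0,"dx":-0.07,"dy":-0.016,"dz":0.002,"claw":0}
    - {"ax":0,"ay":0,"az":0,"dx":-0.08,"dy":-0.016,"dz":0.002,"claw":0}
    - {"ax":0,"ay":0,"az":0,"dx":-0.091,"dy":-0.016,"dz":0.002,"claw":0}
    - {"ax":0,"ay":0,"az":0,"dx":-0.102,"dy":-0.018,"dz":0.002,"claw":0}
    - {"ax":0,"ay":0,"az":0,"dx":-0.113,"dy":-0.02,"dz":0.002,"claw":0}
    - {"ax":0,"ay":0,"az":0,"dx":-0.123,"dy":-0.024,"dz":0.002,"claw":0}
    - {"ax":0,"ay":0,"az":0,"dx":-0.134,"dy":-0.029,"dz":0.002,"claw":0}
    - {"ax":0,"ay":0,"az":0,"dx":-0.144,"dy":-0.035,"dz":0.002,"claw":0}
    - {"ax":0,"ay":0,"az":0,"dx":-0.153,"dy":-0.041,"dz":0.002,"claw":0}
    - {"ax":0,"ay":0,"az":0,"dx":-0.162,"dy":-0.05,"dz":0.002,"claw":0}
    - {"ax":0,"ay":0,"az":0,"dx":-0.17,"dy":-0.059,"dz":0.002,"claw":0}
    - {"ax":0,"ay":0,"az":0,"dx":-0.177,"dy":-0.07,"dz":0.002,"claw":0}
    - {"ax":0,"ay":0,"az":0,"dx":-0.183,"dy":-0.081,"dz":0.002,"claw":0}
    - {"ax":0,"ay":0,"az":0,"dx":-0.185,"dy":-0.087,"dz":0.002,"claw":0}
    - {"ax":0,"ay":0,"az":0,"dx":-0.187,"dy":-0.093,"dz":0.002,"claw":0}
    - {"ax":0,"ay":0,"az":0,"dx":-0.187,"dy":-0.093,"dz":0.002,"claw":0}

```text
t: 13.5
ee_pos: [0.6212, -0.1511, 0.2118]
eef_rot: [0.751, -0.661, -0.001, -0.0]
wrist_force: [0.4, 1.5, -0.4]
gripper_width: 0.0005
```

Request:
apply_moves:
  plan:
    - {"ax":0,"ay":0,"az":0,"dx":-0.001,"dy":-0.004,"dz":0,"claw":0}
    - {"ax":0,"ay":0,"az":0,"dx":-0.002,"dy":-0.008,"dz":0,"claw":0}
    - {"ax":0,"ay":0,"az":0,"dx":-0.003,"dy":-0.012,"dz":0,"claw":0}
    - {"ax":0,"ay":0,"az":0,"dx":-0.004,"dy":-0.015,"dz":0,"claw":0}
    - {"ax":0,"ay":0,"az":0,"dx":-0.004,"dy":-0.018,"dz":0,"claw":0}
    - {"ax":0,"ay":0,"az":0,"dx":-0.005,"dy":-0.021,"dz":0,"claw":0}
    - {"ax":0,"ay":0,"az":0,"dx":-0.005,"dy":-0.024,"dz":0,"claw":0}
    - {"ax":0,"ay":0,"az":0,"dx":-0.005,"dy":-0.025,"dz":0,"claw":0}
    - {"ax":0,"ay":0,"az":0,"dx":-0.005,"dy":-0.027,"dz":0,"claw":0}
    - {"ax":0,"ay":0,"az":0,"dx":-0.005,"dy":-0.028,"dz":0,"claw":0}
    - {"ax":0,"ay":0,"az":0,"dx":-0.005,"dy":-0.028,"dz":0,"claw":0}

```text
t: 14.6
ee_pos: [0.6466, -0.1426, 0.2118]
eef_rot: [0.751, -0.661, -0.002, 0.001]
wrist_force: [-7.0, -0.5, 3.3]
gripper_width: 0.0005
```

The contact force matches the left door's. I'll hold briefly, then back off and look.

Request:
apply_moves:
  plan:
    - {"ax":0,"ay":0,"az":0,"dx":0,"dy":-0.002,"dz":0,"claw":0}
    - {"ax":0,"ay":0,"az":0,"dx":0,"dy":-0.002,"dz":0,"claw":0}
    - {"ax":0,"ay":0,"az":0,"dx":0,"dy":0.025,"dz":0,"claw":0}
    - {"ax":0,"ay":0,"az":0,"dx":0,"dy":0.06,"dz":0,"claw":0}
    - {"ax":0,"ay":0,"az":0,"dx":0,"dy":0.06,"dz":-0.05,"claw":0}
    - {"ax":0,"ay":0,"az":0,"dx":0,"dy":0.06,"dz":-0.11,"claw":0}
    - {"ax":0,"ay":0,"az":0,"dx":0,"dy":0.06,"dz":-0.11,"claw":0}
    - {"ax":0,"ay":0,"az":0,"dx":0.3,"dy":0.18,"dz":-0.11,"claw":0}
    - {"ax":0,"ay":0,"az":0,"dx":0.3,"dy":0.18,"dz":-0.11,"claw":0}
    - {"ax":0,"ay":0,"az":0,"dx":0.3,"dy":0.18,"dz":-0.11,"claw":0}
    - {"ax":0,"ay":0,"az":0,"dx":0.3,"dy":0.18,"dz":-0.11,"claw":0}
    - {"ax":0,"ay":0,"az":0,"dx":0.3,"dy":0.18,"dz":-0.11,"claw":0}
    - {"ax":0,"ay":0,"az":0,"dx":0.3,"dy":0.18,"dz":-0.11,"claw":0}
    - {"ax":0,"ay":0,"az":0,"dx":0.3,"dy":0.18,"dz":-0.11,"claw":0}
    - {"ax":0,"ay":0,"az":0,"dx":0.3,"dy":0.18,"dz":-0.11,"claw":0}
    - {"ax":0,"ay":0,"az":0,"dx":0.3,"dy":0.18,"dz":-0.11,"claw":0}
    - {"ax":0,"ay":0,"az":0,"dx":0.3,"dy":0.18,"dz":-0.11,"claw":0}

```text
t: 16.3
ee_pos: [0.5079, -0.4611, 0.3223]
eef_rot: [0.751, -0.66, -0.002, 0.0]
wrist_force: [1.2, 0.5, 0.6]
gripper_width: 0.0004
```

```bash
python3 - <<'E'
from h import *
c=env.camera("side");im=c["pixels"][:,:,::-1]
a=cv2.resize(im[120:240,230:390],None,fx=2.5,fy=2.5,interpolation=cv2.INTER_CUBIC)
d=env.camera("top");im=d["pixels"][:,:,::-1]
cv2.imwrite("pics/top1.png",im)
b=cv2.resize(im[100:220,280:440],None,fx=2.5,fy=2.5,interpolation=cv2.INTER_CUBIC)
cv2.imwrite("pics/h.png",np.hstack([a,b]))
for th in(.1,0):
  print(th,[((proj(d,edge(s,th))-[280,100])*2.5+[400,0]).round(1) for s in(1,-1)])
o=cv2.imread("pics/top0.png")
for n,(x,y) in dict(iron=(168,197),brush=(325,270),cork=(254,282),wax=(396,285),tool=(352,206),tin=(370,115),cup=(459,215)).items():
  r=14
  t=o[y-r:y+r,x-r:x+r];m=cv2.matchTemplate(im[y-r-8:y+r+8,x-r-8:x+r+8],t,cv2.TM_CCOEFF_NORMED);_,v,_,p=cv2.minMaxLoc(m);print(n,round(v,2),p[0]-8,p[1]-8)
E
```

```text
0.1 [array([586.5, 170.2]), array([591.6, 169.6])]
0 [array([585.2, 156.1]), array([588.9, 155.7])]
iron 0.2 4 0
brush 0.99 0 0
cork 0.99 0 0
wax 0.67 -8 -1
tool 0.95 0 0
tin 0.99 0 0
cup 0.98 0 0
```

View pics/h.png

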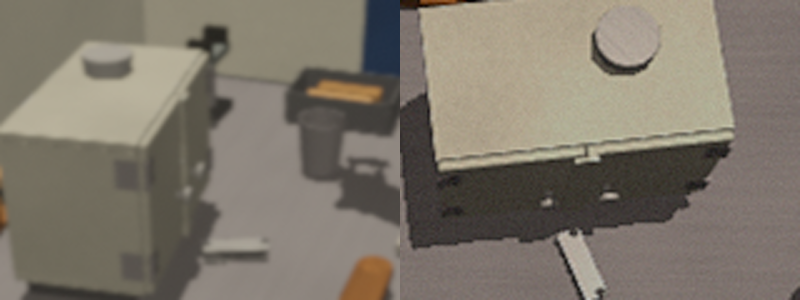

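Both doors are flush and the strip laps over at about (588,155). I'll recheck the two weak template matches (plain patches) by mask, then hand in.

```bash
python3 - <<'E'
from h import *
a=cv2.imread("pics/top0.png").astype(int);b=cv2.imread("pics/top1.png").astype(int)
for n,(x,y,w,h),f in (("iron",(130,150,80,95),lambda i:i[...,0]-i[...,2]>50),("wax",(370,268,55,35),lambda i:i[...,1]>165)):
  for i in(a,b):
    m=f(i[y:y+h,x:x+w]);q=np.argwhere(m);print(n,len(q),q.mean(0).round(1))
print(env.sense()["wrist_force"].round(1)); env.finish_job()
E
```

```text
iron 2335 [45.5 37.8]
iron 2342 [45.5 37.8]
wax 423 [16.2 25.8]
wax 267 [15.1 19.5]
[-0.4  0.8 -0.2]
the job is handed in; nothing more can be done
```

I shut both doors by pushing their outer faces with the closed fingertips, left door first and then the right, and handed the job in at about 16 s. No verdict was reported.

- **Missed first try:** the first pass at the left door went over its top edge without moving it, and the fingers ended up on its inner side. No force was felt. I lifted out, went back outside, lowered further and pushed again.
- **Doors:** in the last top view both doors are flush with the cabinet front and the right door's strip laps over the left. Each door ended against about 7 N of contact. I took no direct reading of the final door angles.
- **Left door:** the crop taken while I was pressing it was ambiguous by eye at first. The brightness step in the side image put the edge at column 302, against 303.5 expected for shut.
- **Bystanders:** the brush, cork, ski tool, tin and cup matched their starting images with no shift. The iron stand failed the same match because its patch is plain blue, but its colour mask had not moved.
- **Wax block:** neither check confirmed it. Its template match was weak (0.67) and its mask was smaller and shifted (267 against 423 pixels). I take this to be the arm or its shadow covering part of the block, since the fingers never came near it at that height.
- **At hand-in:** the tool was clear of everything, with wrist force under 1 N.

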